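Fetch the casting from the parts carousel and add it to the pile

ROBOT

A 7-joint arm with a two-finger parallel gripper is mounted at the origin on a cart in front of the work surface, level with it; the furniture and walls round the work are solid. World frame = base frame: x ahead of the robot, y to its left, z up, the work surface at z = 0. Lengths are in m, angles in rad, forces in N, time in s.
With the tool pointing down it reaches from about 0.35 to 0.9 m from the base axis. Payload 7.2 kg.
Tool frame: the origin (TCP) lies midway between the tips of the shut fingers; the grasp point (between the pads) lies 19 mm behind it; z points along the fingers, y is the line along which they close (so a half turn about z gives the same grasp; the last joint's range is limited). The gripper opens to 88 mm and grips with 3 to 60 N. Pads are 20 mm wide; open, the fingers measure 115 mm over their backs; the gripper's body (75 mm by 178 mm) begins 61 mm behind the grasp point.
Start: joints at [-1.362, 0.411, -0.013, 1.596, 0.006, 1.134, -0.082], TCP at [0.171, 0.601, 0.223] pointing down, gripper open.
Joint ranges: [-2.95, 2.95], [-0.29, 1.99], [-1.47, 1.44], [0.14, 2.54], [-1.03, 4.17], [0.13, 1.85], [-2.86, 2.86]. Speed limits (rad/s): [2.39, 2.39, 3.01, 3.01, 3.14, 3.14, 3.14].

INTERFACE

Orientations are given as a rotation vector (axis times angle).
In Python, from rig import read_state, optics, close_job gives the robot as it stands.
- The arm moves only by the tool step_arm, never from a script. Its argument "increments" is a list that holds one entry, the list of rows, each a list of 7 numbers: the shift along the world's x, y, z scaled (see below), then the turn, a rotation vector about the world's x, y, z scaled (see below), then the gripper command: -1 is fully open, 1 is shut, values between are in proportion. In form: [[[x, y, z, ax, ay, az, grip], ...]]. A call has exactly 5 rows; each row is the pose to reach, as a shift and turn from the pose commanded when the call began, turning the shorter way round; what a row does not reach only later rows make up. The controller multiplies each number of a shift by 1 m and each number of a turn by pi rad. A row lasts 1/8 s, in which the tool goes at most 62.5 mm and 10.7 degrees, less where a joint would pass 70% of its speed; a pose out of reach is approached as far as the arm can. A call with a number of a shift or a turn outside -1 to 1 is refused whole. A call with a gripper value outside its range is refused whole. The fingers move at their own pace and stop on an object; "squeeze" is the grip in N (left out, the last holds). Time passes only in rows, so rows that repeat a pose let the fingers close, or fill a call up. It gives the time, the measured TCP pose, the force, the opening and the grip force at its end, in the units of the state.
- read_state(): the state, without advancing time (a new reading comes with each control period).
- optics.snapshot(name): name is "scene" or "top" or "wrist"; returns the picture (480x640x3 uint8, red, green, blue); there is no depth.
- optics.get_calibration(name): a dict with "K" (3x3 intrinsics, pixels), "distortion" ([k1, k2, p1, p2, k3] as OpenCV has them; the pictures are not rectified), "camera_from_world" (4x4, takes a point from world to camera coordinates); the wrist camera has in their place "mount" (4x4, takes a point from camera to tool coordinates, whose origin is the TCP and whose axes are the flange's). Camera axes: x right, y up, looking along -z (the intrinsics and any distortion apply to the point x, -y, -z); pixel columns grow to the right and rows downward; lengths in m; the calibration is good to about 2 mm. A picture is of the moment at which its call begins: read the wrist's pose just before it. get_calibration takes no time and is no camera call.
- close_job(): hands the job in; it is judged then, once.
The state is a dict: "time_s": time; "joints": joint angles; "qvel": joint speeds; "tau": joint torques, N m; "position": TCP position; "eef_rot": TCP orientation; "wrist_force": force on the tool from outside, world axes, zero at the start; "torque": the same for the moment, N m; "width": finger opening in m; "gripper_force": force on a finger pad.
Only numpy, scipy, OpenCV 4.12 (cv2) and the standard library are available. Lean on these libraries where they do the work, as an engineer would, in place of code of your own. Each camera call takes 0.05 s, during which the arm holds its last target. There are 200 camera calls.

TASK

Turn the parts carousel until the pocket with the grey eight-sided casting faces the open front of the clear guard, then take the casting out of its sloping pocket there. Lay it flat, same way up, on top of the pile of like castings, on the wooden spacer at its top, centred on it and in line with it; the height of the pile differs from day to day, so let the casting touch down before you let go and do not drop it. Leave the other two parts in their pockets and the marker pen and screwdriver where they lie.

Things in the scene. Friction and masses are not known exactly. Their poses are not given: they have to be found in the camera images.
- carousel_base: Fixed round grey base of the carousel, 284 mm across, 16 mm high; origin at the centre of its underside on the bench. A clear guard wall (3 mm thick, 137 mm from the centre, top at 99 mm above the bench) stands round its back and sides; the front 130 degrees, centred on the base's own -x direction, are open.
- carousel (a joint): Turn of the carousel (rad, counter-clockwise from above positive); 0 is where it stood at the start. It turns 7 rad either way with light friction (0.08 N m), no notches, and stays where it is left. Its aluminium disc is 248 mm across, its top 30 mm above the bench, below the seats.
- knob (a point): Centre of the black bar knob on the carousel's axis, 145 mm above the bench. The bar is 56 mm long along this frame's x, 14 mm thick along its y and 36 mm high (127 to 163 mm above the bench). The frame turns with the carousel (z up).
- casting_pocket (a point): Middle of the blue seat under the casting, 85 mm from the axis, 75 mm above the bench, in the knob frame's -y direction (same axes). Four seats: brown block in +y, white plate in +x, -x empty. Each slopes down outward by 30 degrees, is 24 mm wide on a 20 mm wide post, and has a lip of the same width at its lower end, 8 mm high above the seat.
- casting: Grey eight-sided machined casting (loose, 0.08 to 0.17 kg), 36 mm along its x, 55 mm along its y, 14 mm thick along its z; origin at the centre of its underside. It lies on its seat with y along the slope (pointing inward and up) and z square to the slope; its 36 mm width is tangential and overhangs the seat by 6 mm at each side. To free it of the lip, lift it square to the slope.
- brown_block: Brown block 34x62x20 mm, loose on the seat opposite the casting; origin at the centre of its underside.
- white_plate: White steel plate 34x30x9 mm, loose, lying in the seat in the carousel's +x direction; origin at the middle of one edge face.
- stand: Fixed dark steel plate 90 x 105 x 12 mm on the bench, origin at the centre of its underside, with a fixed pile at its middle: castings like the loose one (36 mm along the stand's x, 55 mm along its y) in turn with wooden spacers 26 mm (x) x 46 mm (y) x 18 mm high, a spacer on top. The top of the pile is 68 to 109 mm above the bench, different each time and not given.
- stack_spot (a point): Centre of the stand's upper face, 12 mm above the bench, straight below the middle of the pile; axes as the stand's.
- marker: Loose white and red marker pen, 135 mm long, 17 mm thick, lying on the bench, to be left alone; origin on its underside.
- blue_driver: Loose blue screwdriver, 130 mm long, 18 mm thick, lying on the bench, to be left alone; origin on its underside.

How it is judged:
On the way, in this order (a step that is already met when the one before it is completed fails the run):
1. the carousel stands still with the casting, in its pocket, facing the open front (within 17 degrees) (x of casting_pocket in the frame of carousel_base below -0.07 m and y of casting_pocket in the frame of carousel_base between -0.025 and 0.025 m and velocity of joint carousel between -0.1 and 0.1 rad/s and distance between casting and casting_pocket below 0.015 m), for 0.2 s.
2. the casting is lifted out of its pocket while that faces the front (within 28 degrees) (distance between casting and casting_pocket above 0.03 m and contact force between the fingers and casting above 0.5 N and x of casting_pocket in the frame of carousel_base below -0.065 m and y of casting_pocket in the frame of carousel_base between -0.04 and 0.04 m), for 0.1 s.
At the end, for the whole second after the job is handed in: The casting rests, released and still, flat (within 5 degrees) and same way up on the pile's top spacer, its centre within 10 mm of the pile's and its sides in line with the pile's within 11 degrees (either way round); the brown block and white plate are still in their pockets (horizontal distance between casting and stack_spot below 0.01 m and z of casting in the frame of stack_spot above 0.05 m and angle between casting's own z axis and vertical below 0.09 rad and angle between the x axis of casting and the x axis of stand, either way round below 0.2 rad and linear speed of casting below 0.02 m/s and distance between brown_block and casting_pocket between 0.15 and 0.19 m and distance between white_plate and knob between 0.12 and 0.16 m); the robot touches nothing.
It fails at once if the casting is dropped (falls freely, more than about 4 mm) (linear speed of casting above 0.28 m/s and contact force between casting and anything else below 0.05 N).
It fails at once if the brown block leaves its pocket (distance between brown_block and knob above 0.135 m or distance between brown_block and casting_pocket below 0.145 m).
It fails at once if the white plate leaves its pocket (distance between white_plate and knob above 0.165 m or distance between white_plate and knob below 0.115 m or height (world z) of white_plate below 0.04 m).
It fails at once if the marker pen or the blue screwdriver is moved by more than 30 mm (distance of any of marker, blue_driver from where it was at the start of the episode above 0.03 m).
It also fails if it takes over 58 s, if anything falls off the work surface, if the arm or the gripper's body presses on something with over 40 N, if the wrist force passes 120 N, or if a joint passes its speed limit or range.

## Working session

There is one attempt and no reset: what is moved stays moved. The work goes in short steps, Python scripts to look and compute and a tool call to move; the robot and the scene stay as the last step left them, time stands still between calls to the robot, and variables do not carry over. Pictures are saved under pics/ and viewed, at most 10 in all, crops included, and the job is handed in when it is done.

Besides the shell and the picture viewer there is one more tool, called after ">>>" as name([rows], argument=value, ...), one row to a line, values as JSON. step_arm: Moves the arm, as the interface text tells. Shifts and turns lie within -1 to 1; 1 stands for 1 m of shift or pi rad of turn. Its arguments: {"type":"object","properties":{"increments":{"type":"array"},"squeeze":{"type":"number"}},"required":["increments"]}

```bash
mkdir -p pics; ls
python3 - <<'E'
from rig import read_state, optics
import cv2,numpy as np
s=read_state();print({k:np.round(v,3).tolist() for k,v in s.items()})
for n in("scene","top"):
    im=optics.snapshot(n);cv2.imwrite(f"pics/{n}0.png",im[:,:,::-1])
    c=optics.get_calibration(n);print(n,{k:np.round(v,4).tolist() for k,v in c.items()})
print(optics.get_calibration("wrist"))
E
```

```text
pics
{'time_s': 0.0, 'joints': [-1.362, 0.412, -0.013, 1.597, 0.006, 1.134, -0.082], 'qvel': [0.001, 0.001, 0.0, -0.0, -0.0, 0.001, 0.0], 'tau': [-0.0, -58.796, 0.641, -29.107, -0.054, 0.019, 0.0], 'position': [0.171, 0.601, 0.222], 'eef_rot': [-0.433, -3.111, 0.002], 'wrist_force': [0.527, 1.059, -0.023], 'torque': [-0.001, 0.038, -0.006], 'gripper_force': 0.0, 'width': 0.088}
scene {'K': [[458.2066, 0.0, 321.008], [0.0, 458.2066, 231.9757], [0.0, 0.0, 1.0]], 'distortion': [0.0307, 0.0, 0.0, 0.0, 0.0], 'camera_from_world': [[0.6427, -0.7658, -0.0218, -0.3169], [0.4753, 0.3763, 0.7953, -0.3741], [-0.6008, -0.5215, 0.6058, -0.6095], [0.0, 0.0, 0.0, 1.0]]}
top {'K': [[434.7657, 0.0, 317.1364], [0.0, 434.7657, 235.4246], [0.0, 0.0, 1.0]], 'distortion': [-0.0368, 0.0, 0.0, 0.0, 0.0], 'camera_from_world': [[-0.0132, -0.9997, 0.0197, 0.0408], [0.9907, -0.0104, 0.1357, -0.5751], [-0.1355, 0.0213, 0.9906, -0.9677], [0.0, 0.0, 0.0, 1.0]]}
{'K': array([[362.41159603,   0.        , 320.36358531],
       [  0.        , 362.41159603, 236.74967648],
       [  0.        ,   0.        ,   1.        ]]), 'distortion': array([0.00500826, 0.        , 0.        , 0.        , 0.        ]), 'mount': array([[-2.91988551e-04,  9.69129483e-01,  2.46552143e-01,
         6.75806524e-02],
       [ 9.99999872e-01,  1.81065504e-04,  4.72567764e-04,
        -1.02639933e-03],
       [ 4.13337265e-04,  2.46552250e-01, -9.69129412e-01,
        -1.62220668e-01],
       [ 0.00000000e+00,  0.00000000e+00,  0.00000000e+00,
         1.00000000e+00]])}
```

View pics/scene0.png

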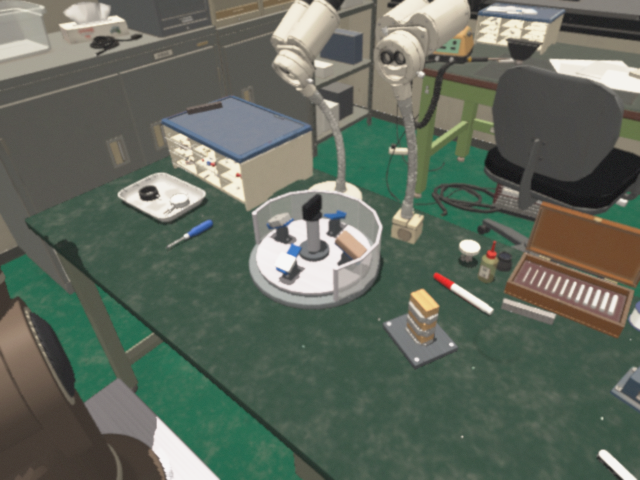

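View pics/top0.png

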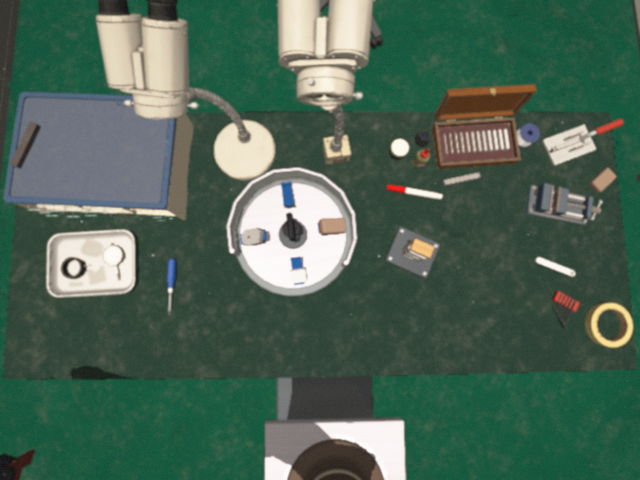

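The scene view shows the carousel at about (315,255) and the pile at (422,320). In the top view the carousel axis is near (293,232), the casting at (253,237) on the left, the plate at the front and the block on the right. The pile is at (415,250). I'll enlarge both and measure.

```bash
cat > h.py <<'E'
import cv2,numpy as np
from rig import read_state,optics
from scipy.spatial.transform import Rotation as R
def cam(n,s=None):
    c=optics.get_calibration(n)
    if n=="wrist":
        T=np.eye(4);T[:3,:3]=R.from_rotvec(s["eef_rot"]).as_matrix();T[:3,3]=s["position"]
        c["camera_from_world"]=np.linalg.inv(T@c["mount"])
    return c
def ray(c,px):
    p=cv2.undistortPoints(np.array(px,float).reshape(-1,1,2),c["K"],c["distortion"])[:,0]
    d=np.c_[p[:,0],-p[:,1],-np.ones(len(p))]
    M=c["camera_from_world"];Rm=M[:3,:3]
    return -Rm.T@M[:3,3], d@Rm
def plane(c,px,z):
    o,d=ray(c,px);return o+d*((z-o[2])/d[:,2])[:,None]
def proj(c,P):
    M=c["camera_from_world"];q=np.atleast_2d(P)@M[:3,:3].T+M[:3,3]
    q=q*[1,-1,-1]
    return cv2.projectPoints(q,np.zeros(3),np.zeros(3),c["K"],c["distortion"])[0][:,0]
def tri(c1,p1,c2,p2):
    o1,d1=ray(c1,p1);o2,d2=ray(c2,p2);d1=d1[0];d2=d2[0]
    t=np.linalg.lstsq(np.c_[d1,-d2],o2-o1,rcond=None)[0]
    a=o1+t[0]*d1;b=o2+t[1]*d2;return (a+b)/2,np.linalg.norm(a-b)
E
python3 - <<'E'
from h import *
a=cv2.imread("pics/top0.png")[160:300,215:455];b=cv2.imread("pics/scene0.png")[185:370,240:480]
a=cv2.resize(a,None,fx=3.3,fy=3.3,interpolation=cv2.INTER_CUBIC);cv2.imwrite("pics/topc.png",a)
b=cv2.resize(b,None,fx=3.2,fy=3.2,interpolation=cv2.INTER_CUBIC);cv2.imwrite("pics/scenec.png",b)
E
```

```text
(no output)
```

View pics/topc.png

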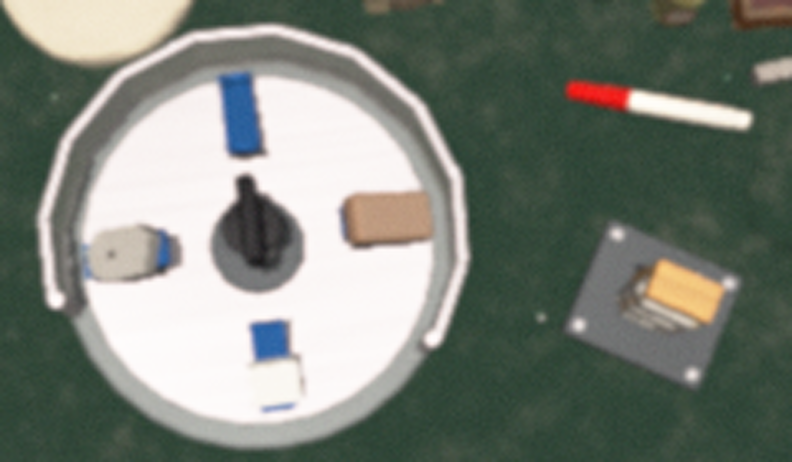

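View pics/scenec.png

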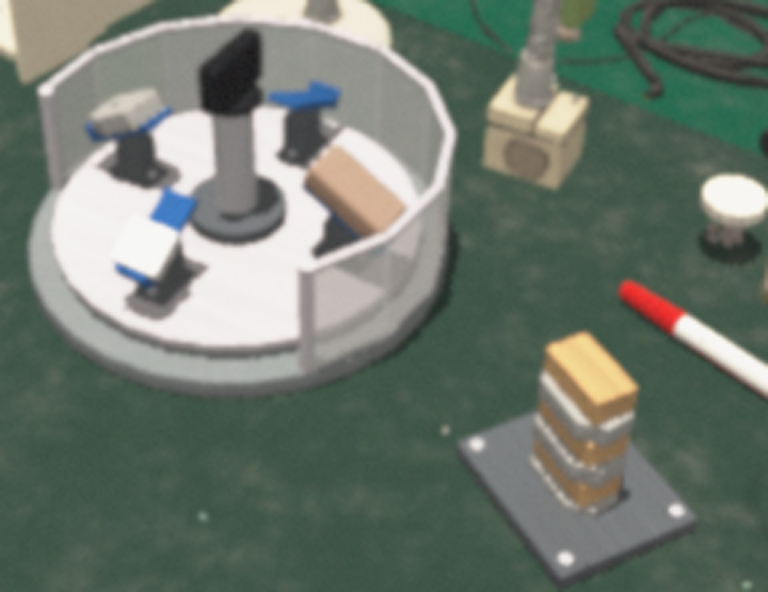

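The top crop shows the guard ends at about (62,300) and (432,343), the disc from (75 to 435, 75 to 425), the knob bar from (245,180) to (262,262), and the spacer top near (680,290). In the scene crop the spacer top's corners are (585,333), (637,387), (597,405) and (547,355).

Run:
```python
from h import *
t=cam("top");s=cam("scene")
T=lambda u,v:[215+u/3.3,160+v/3.3]
S=lambda u,v:[240+u/3.2,185+v/3.2]
r=lambda a:np.round(a,4).tolist()
# base outer rim z=.016 lower edge visible points, disc rim z=.03
rim=[T(95,345),T(140,400),T(200,437),T(260,447),T(320,437),T(380,405)]
dr=[T(88,320),T(140,385),T(200,415),T(260,425),T(320,412),T(380,375),T(433,270),T(430,200),T(270,75)]
from scipy.optimize import least_squares
for P,z in((rim,.016),(dr,.03)):
    X=plane(t,P,z)[:,:2];f=least_squares(lambda q:np.hypot(*(X-q[:2]).T)-q[2],[.55,.06,.13]);print("circle",r(f.x),r(f.fun))
srim=[S(30,250),S(60,330),S(130,380),S(200,395),S(280,388)]
X=plane(s,srim,.016)[:,:2];X2=plane(s,srim,.0)[:,:2]
for X in(X,X2):
    f=least_squares(lambda q:np.hypot(*(X-q[:2]).T)-.142,[.55,.06]);print("scene circ",r(f.x),r(f.fun))
g=plane(t,[T(58,300),T(432,343)],.099)[:,:2];print("guard",r(g))
print("guardscene",r(plane(s,[S(307,265),S(44,92)],.099)))
k=plane(t,[T(245,180),T(262,265)],.163);print("knob",r(k),np.degrees(np.arctan2(*(k[0]-k[1])[1::-1])))
sp=[S(585,333),S(637,387),S(597,405),S(547,355)]
for z in(.07,.08,.09,.094,.1,.108):
    c=plane(s,sp,z);e=np.linalg.norm(np.roll(c,-1,0)-c,axis=1);print(z,r(c.mean(0)),r(e),np.degrees(np.arctan2(*(c[1]-c[0])[1::-1])).round(1))
st=plane(t,[T(617,233),T(730,283),T(692,376),T(577,326)],.012);print("stand bolts",r(st),r(st.mean(0)))
st=plane(s,[S(476,444),S(677,510),S(566,558)],.012);print("scene bolts",r(st),r((st[0]+st[1])/2))
print("castingTop",r(plane(t,[T(125,253)],.088)))
print("plate,brown",r(plane(t,[T(276,365),T(390,218)],.08)))
```

```text
circle [0.5725, 0.0867, 0.1337] [0.0004, -0.0009, 0.0005, 0.0003, -0.0003, 0.0]
circle [0.5796, 0.0914, 0.1263] [0.0021, 0.0003, -0.0015, -0.0004, -0.0009, 0.0001, 0.0003, 0.0019, -0.0019]
scene circ [0.5712, 0.0813] [-0.0008, -0.0012, 0.0023, 0.0015, -0.0028]
scene circ [0.5809, 0.0936] [-0.0001, -0.0017, 0.0018, 0.0014, -0.0021]
guard [[0.5355, 0.2184], [0.5046, -0.026]]
guardscene [[0.5056, -0.0279, 0.099], [0.5314, 0.2175, 0.099]]
knob [[0.6021, 0.093, 0.163], [0.5491, 0.0828, 0.163]] 10.863737468753891
0.07 [0.5613, -0.1832, 0.07] [0.0467, 0.0271, 0.0431, 0.0294] -113.8
0.08 [0.5521, -0.1872, 0.08] [0.0459, 0.0266, 0.0423, 0.0289] -113.8
0.09 [0.5428, -0.1912, 0.09] [0.0451, 0.0261, 0.0416, 0.0284] -113.8
0.094 [0.5391, -0.1928, 0.094] [0.0448, 0.026, 0.0413, 0.0282] -113.8
0.1 [0.5336, -0.1952, 0.1] [0.0443, 0.0257, 0.0409, 0.0279] -113.8
0.108 [0.5262, -0.1984, 0.108] [0.0437, 0.0253, 0.0403, 0.0275] -113.8
stand bolts [[0.5888, -0.1698, 0.012], [0.5514, -0.2508, 0.012], [0.4846, -0.2199, 0.012], [0.5216, -0.1382, 0.012]] [0.5366, -0.1947, 0.012]
scene bolts [[0.522, -0.1386, 0.012], [0.5513, -0.2491, 0.012], [0.4857, -0.2188, 0.012]] [0.5366, -0.1938, 0.012]
castingTop [[0.5676, 0.1762, 0.088]]
plate,brown [[0.4925, 0.0765, 0.08], [0.5906, -0.0011, 0.08]]
```

Run:
```python
from h import *
t=cam("top");s=cam("scene")
print(tri(t,[325,90],s,[397,60]),tri(t,[165,108],s,[292,68]))
print(t["camera_from_world"][:3,:3].T@-t["camera_from_world"][:3,3])
st=read_state();Rm=R.from_rotvec(st["eef_rot"]).as_matrix();print(Rm.round(3), np.degrees(np.arctan2(Rm[1,1],Rm[0,1])))
```

```text
(array([0.75413706, 0.02705724, 0.39918408]), np.float64(0.0013625174262233762)) (array([0.75686253, 0.29602237, 0.33354944]), np.float64(0.0005620327367008304))
[0.43923127 0.05547327 1.0357933 ]
[[-0.962  0.273 -0.   ]
 [ 0.273  0.962 -0.001]
 [-0.    -0.001 -1.   ]] 74.140541000603
```

>>> step_arm([
  [[0.05,-0.05,0.05,0,0,-0.055,-1],[0.08,-0.1,0.06,0,0,-0.11,-1],[0.12,-0.15,0.06,0,0,-0.17,-1],[0.16,-0.2,0.06,0,0,-0.22,-1],[0.2,-0.25,0.06,0,0,-0.28,-1]],
], squeeze=25)

```text
time_s: 0.72
position: [0.3577, 0.367, 0.2826]
eef_rot: [-1.723, -2.627, -0.0]
wrist_force: [0.1, 0.1, -0.1]
width: 0.0878
gripper_force: 0.0
```

>>> step_arm([
  [[0.03,-0.04,0,0,0,-0.055,-1],[0.06,-0.08,0,0,0,-0.11,-1],[0.09,-0.11,0,0,0,-0.17,-1],[0.11,-0.14,0,0,0,-0.22,-1],[0.13,-0.165,0,0,0,-0.28,-1]],
])

```text
time_s: 1.35
position: [0.4872, 0.2023, 0.2824]
eef_rot: [2.678, 1.643, -0.001]
wrist_force: [0.2, 0.7, 0.0]
width: 0.0878
gripper_force: 0.0
```

>>> step_arm([
  [[0.02,-0.02,0,0,0,-0.06,-1],[0.03,-0.04,0,0,0,-0.12,-1],[0.05,-0.07,0,0,0,-0.18,-1],[0.07,-0.09,-0.01,0,0,-0.24,-1],[0.076,-0.0975,-0.03,0,0,-0.3,-1]],
])

```text
time_s: 1.98
position: [0.564, 0.1046, 0.2526]
eef_rot: [3.131, 0.254, 0.002]
wrist_force: [0.4, 0.7, -0.8]
width: 0.0877
gripper_force: 0.0
```

Run:
```python
from h import *
st=read_state();c=cam("wrist",st);im=optics.snapshot("wrist");cv2.imwrite("pics/w1.png",im[:,:,::-1])
print({k:np.round(v,3).tolist() for k,v in st.items()})
Rm=R.from_rotvec(st["eef_rot"]).as_matrix();print(np.degrees(np.arctan2(Rm[1,1],Rm[0,1])))
print(proj(c,[[.577,.0885,.163],[.577,.0885,.03],[.577,.0885,.099]]))
```

```text
{'time_s': 1.975, 'joints': [-0.81, 0.345, 0.711, 1.722, -0.242, 1.163, -1.44], 'qvel': [-0.032, 0.27, 0.244, 0.179, -0.285, -0.289, -1.128], 'tau': [1.178, -47.49, 7.62, -30.155, 0.572, 0.459, 2.069], 'position': [0.564, 0.105, 0.253], 'eef_rot': [3.131, 0.254, 0.002], 'wrist_force': [0.447, 0.713, -0.783], 'torque': [-0.011, 0.119, -0.039], 'gripper_force': 0.0, 'width': 0.088}
-80.73915817422974
[[344.43305818 225.56948926]
 [336.30669213 198.6914976 ]
 [339.70511964 209.93247561]]
```

View pics/w1.png

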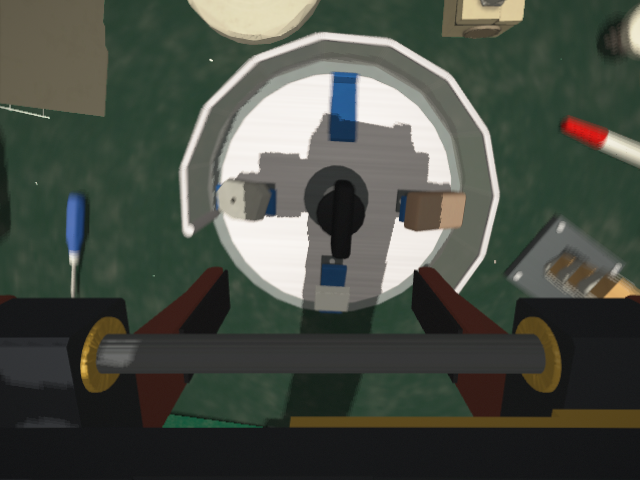

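The wrist view shows the bar knob vertical in the picture, x≈342, rows 180–258, so it lies along the tool's x. The axis is where I predicted it. I'll descend and grip it.

>>> step_arm([
  [[0,0,-0.03,0,0,0,-0.4],[0,0,-0.07,0,0,0,-0.2],[0,0,-0.105,0,0,0,-0.2],[0,0,-0.118,0,0,0,-0.2],[0,0,-0.118,0,0,0,0.2]],
])

```text
time_s: 2.65
position: [0.5622, 0.105, 0.134]
eef_rot: [3.128, 0.268, -0.003]
wrist_force: [1.2, -9.9, -7.6]
width: 0.0461
gripper_force: 4.9
```

>>> step_arm([
  [[0,0,0,0,0,0,1],[0,0,0,0,0,0,1],[0,0,0,0,0,0,1],[0,0,0,0,0,0,1],[0,0,0,0,0,0,1]],
], squeeze=15)

```text
time_s: 3.28
position: [0.5613, 0.0965, 0.1345]
eef_rot: [3.121, 0.255, -0.007]
wrist_force: [-3.3, -22.9, -7.2]
width: 0.0229
gripper_force: 15.6
```

>>> step_arm([
  [[0.005,-0.006,0,0,0,0,1],[0.01,-0.012,0,0,0,0,1],[0.015,-0.016,0,0,0,0,1],[0.015,-0.016,0,0,0,0,1],[0.015,-0.016,0,0,0,0,1]],
])

```text
time_s: 3.9
position: [0.5726, 0.0903, 0.1337]
eef_rot: [-3.129, -0.268, 0.016]
wrist_force: [-13.3, -1.1, -4.5]
width: 0.0143
gripper_force: 15.0
```

Run:
```python
from h import *
st=read_state();print({k:np.round(v,3).tolist() for k,v in st.items()})
Rm=R.from_rotvec(st["eef_rot"]).as_matrix();print(np.degrees(np.arctan2(Rm[1,1],Rm[0,1])))
im=optics.snapshot("top")[160:300,215:455,::-1]
cv2.imwrite("pics/t2.png",cv2.resize(im,None,fx=3.3,fy=3.3,interpolation=cv2.INTER_CUBIC))
```

```text
{'time_s': 3.9, 'joints': [-0.708, 0.492, 0.641, 1.828, -0.356, 0.95, -1.31], 'qvel': [0.001, 0.0, 0.005, 0.001, 0.005, 0.0, -0.006], 'tau': [0.487, -55.694, 11.148, -33.934, -0.656, -4.487, 0.345], 'position': [0.573, 0.09, 0.134], 'eef_rot': [-3.129, -0.268, 0.016], 'wrist_force': [-13.332, -1.138, -4.518], 'torque': [-0.452, 2.951, -0.188], 'gripper_force': 14.995, 'width': 0.014}
-80.20462191151648
```

>>> step_arm([
  [[0,-0.001,0,0,0,0.02,1],[0.001,-0.001,0,0,0,0.06,1],[0.001,-0.002,0,0,0,0.11,1],[0.001,-0.002,0,0,0,0.16,1],[0.002,-0.003,0,0,0,0.21,1]],
])

```text
time_s: 4.58
position: [0.5749, 0.0865, 0.1337]
eef_rot: [-2.869, -1.274, 0.015]
wrist_force: [-13.2, -0.9, -6.1]
width: 0.0139
gripper_force: 15.0
```

>>> step_arm([
  [[0,0,0,0,0,0.05,1],[0.001,0,0,0,0,0.1,1],[0.001,-0.001,0,0,0,0.15,1],[0.002,-0.001,0,0,0,0.18,1],[0.002,-0.001,0,0,0,0.195,1]],
])

```text
time_s: 5.2
position: [0.5784, 0.0848, 0.1337]
eef_rot: [-2.355, -2.075, 0.01]
wrist_force: [-6.6, -2.8, -10.5]
width: 0.0144
gripper_force: 15.0
```

>>> step_arm([
  [[0,0,0,0,0,0,1],[0,0,0,0,0,0,1],[0,0,0,0,0,0,1],[0,0,0,0,0,0,0.2],[0,0,0,0,0,0,-0.3]],
])

```text
time_s: 5.82
position: [0.5831, 0.0866, 0.1362]
eef_rot: [2.358, 2.074, 0.004]
wrist_force: [0.4, 0.1, 0.7]
width: 0.0303
gripper_force: 0.0
```

Run:
```python
from h import *
st=read_state();print({k:np.round(v,3).tolist() for k,v in st.items()})
Rm=R.from_rotvec(st["eef_rot"]).as_matrix();print(np.degrees(np.arctan2(Rm[1,1],Rm[0,1])))
```

```text
{'time_s': 5.825, 'joints': [-0.472, 0.446, 0.324, 1.799, -0.174, 0.921, -0.201], 'qvel': [0.0, 0.0, -0.001, 0.002, -0.001, -0.003, 0.001], 'tau': [0.05, -54.665, 5.136, -24.884, -0.027, 0.058, 0.003], 'position': [0.583, 0.087, 0.136], 'eef_rot': [2.358, 2.074, 0.004], 'wrist_force': [0.369, 0.066, 0.705], 'torque': [-0.073, 0.027, -0.004], 'gripper_force': 0.0, 'width': 0.03}
-7.3337993484801896
```

>>> step_arm([
  [[0,0,0.03,0,0,0,-0.5],[0,0,0.08,0,0,0,-0.5],[-0.02,0.002,0.12,0,0,-0.05,-0.4],[-0.05,0.004,0.125,0,0,-0.11,-0.4],[-0.08,0.007,0.125,0,0,-0.16,-0.4]],
])

```text
time_s: 6.45
position: [0.5022, 0.0935, 0.2616]
eef_rot: [2.805, 1.414, 0.007]
wrist_force: [-0.3, -0.1, 0.6]
width: 0.0615
gripper_force: 0.0
```

>>> step_arm([
  [[-0.02,0,0,0,0,-0.06,-0.4],[-0.04,0.003,0,0,0,-0.12,-0.4],[-0.06,0.006,0,0,0,-0.18,-0.4],[-0.063,0.006,0,0,0,-0.24,-0.4],[-0.063,0.006,0,0,0,-0.29,-0.4]],
])

```text
time_s: 7.08
position: [0.4393, 0.0997, 0.261]
eef_rot: [-3.14, -0.037, -0.004]
wrist_force: [1.3, -0.3, 1.4]
width: 0.0616
gripper_force: 0.0
```

>>> step_arm([
  [[0,0,0,0,0,-0.05,-0.4],[0,0,0,0,0,-0.05,-0.4],[0,0,0,0,0,-0.05,-0.4],[0,0,0,0,0,-0.05,-0.4],[0,0,0,0,0,-0.05,-0.4]],
])

```text
time_s: 7.7
position: [0.4388, 0.0993, 0.2596]
eef_rot: [-3.135, 0.2, -0.0]
wrist_force: [-0.7, 0.0, 0.5]
width: 0.0615
gripper_force: 0.0
```

Run:
```python
from h import *
st=read_state();c=cam("wrist",st);im=optics.snapshot("wrist");cv2.imwrite("pics/w2.png",im[:,:,::-1])
print({k:np.round(v,3).tolist() for k,v in st.items()})
Rm=R.from_rotvec(st["eef_rot"]).as_matrix();print(np.degrees(np.arctan2(Rm[1,1],Rm[0,1])))
ax=np.array([.577,.089]);o=np.array([np.cos(np.radians(172.7)),np.sin(np.radians(172.7))])
p=np.r_[ax+.085*o,.075];n=np.r_[o*.5,.866]
print(p,proj(c,[p,p+.014*n,[.577,.089,.163],[.577,.089,.03]]))
```

```text
{'time_s': 7.7, 'joints': [-0.788, 0.06, 0.487, 1.972, -0.031, 1.117, -1.986], 'qvel': [-0.001, 0.002, -0.0, 0.003, -0.001, -0.003, -0.005], 'tau': [-0.005, -28.947, 0.941, -28.995, 0.028, -0.072, 0.026], 'position': [0.439, 0.099, 0.26], 'eef_rot': [-3.135, 0.2, -0.0], 'wrist_force': [-0.713, 0.008, 0.52], 'torque': [-0.036, 0.147, 0.007], 'gripper_force': 0.0, 'width': 0.062}
-97.30566402839067
[0.49268897 0.09980049 0.075     ] [[311.37101266 158.72186236]
 [311.10560164 167.11269615]
 [307.24977135  28.52332883]
 [311.87661886  69.83942804]]
```

View pics/w2.png

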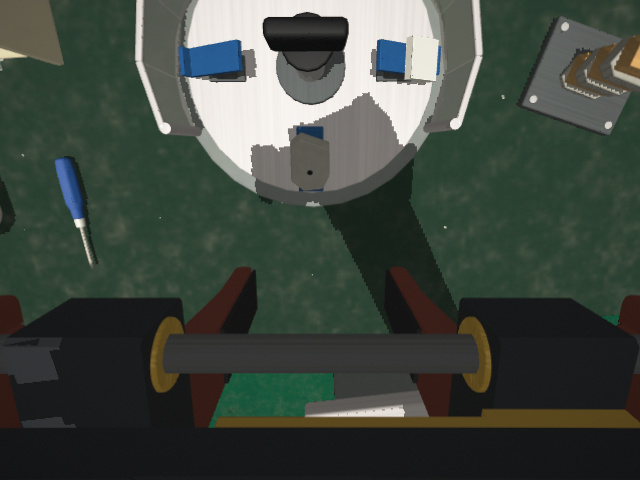

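The wrist view shows the casting at the open front, centre near (310,161), aligned with the tool. Predicted was (311,165). I'll tilt, go to the standoff, then move in square to the slope.

>>> step_arm([
  [[0.002,0.001,-0.02,-0.007,-0.055,0,-0.4],[0.004,0.003,-0.05,-0.014,-0.11,0,-0.4],[0.008,0.006,-0.08,-0.021,-0.165,0,-0.4],[0.008,0.006,-0.105,-0.021,-0.165,0,-0.4],[0.008,0.006,-0.105,-0.021,-0.165,0,-0.4]],
])

```text
time_s: 8.38
position: [0.45, 0.0948, 0.1745]
eef_rot: [3.014, -0.181, 0.761]
wrist_force: [-0.5, -0.3, 0.2]
width: 0.0616
gripper_force: 0.0
```

Run:
```python
from h import *
st=read_state();c=cam("wrist",st);im=optics.snapshot("wrist");cv2.imwrite("pics/w3.png",im[:,:,::-1])
Rm=R.from_rotvec(st["eef_rot"]).as_matrix();print(st["position"],st["joints"],Rm.round(3))
ax=np.array([.577,.089]);a=np.radians(172.7);o=np.array([np.cos(a),np.sin(a),0]);tt=np.array([-np.sin(a),np.cos(a),0])
p=np.r_[ax,.075]+.085*o;u=np.r_[0,0,1];n=o*.5+u*.866;y=-o*.866+u*.5
print(proj(c,[p+.014*n+sx*.018*tt+sy*.0275*y for sx,sy in((1,1),(1,-1),(-1,-1),(-1,1),(0,0))]).round(1).tolist())
T=p-.008*n;print("shift",T-st["position"])
```

```text
[0.45002987 0.09480657 0.17448293] [-0.23429055 -0.00827045 -0.30726565  2.38715355  0.70821373  0.45927969
 -2.82718043] [[ 0.874 -0.119  0.472]
 [-0.106 -0.993 -0.055]
 [ 0.475 -0.001 -0.88 ]]
[[330.3, 216.5], [329.3, 287.4], [281.8, 287.1], [280.1, 216.2], [305.4, 252.8]]
shift [ 0.04662668  0.00448566 -0.10641093]
```

View pics/w3.png

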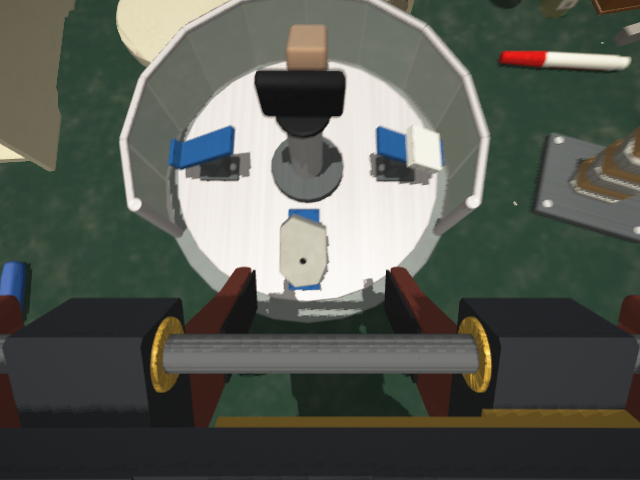

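The wrist view shows the casting's top face spanning columns 280–327 and rows 213–287, within 2 px of prediction. Joint 7 is close to its limit, though, so I'll turn the gripper half round about its own axis the other way.

>>> step_arm([
  [[0,0.003,0,-0.029,0.004,0.05,-0.4],[0,0.005,0,-0.057,0.007,0.1,-0.4],[0,0.005,0,-0.086,0.011,0.15,-0.4],[0,0.005,0,-0.115,0.015,0.2,-0.4],[0,0.005,0,-0.144,0.018,0.251,-0.4]],
])

```text
time_s: 9.05
position: [0.4507, 0.0988, 0.1753]
eef_rot: [2.592, 1.077, 0.61]
wrist_force: [0.7, 0.0, -0.1]
width: 0.0614
gripper_force: 0.0
```

>>> step_arm([
  [[0,0,0,-0.029,0.004,0.05,-0.4],[0,0,0,-0.057,0.007,0.1,-0.4],[0,0,0,-0.086,0.011,0.15,-0.4],[0,0,0,-0.115,0.015,0.2,-0.4],[0,0,0,-0.144,0.018,0.251,-0.4]],
])

```text
time_s: 9.68
position: [0.4507, 0.0988, 0.1753]
eef_rot: [1.759, 1.996, 0.371]
wrist_force: [0.5, 0.4, -0.2]
width: 0.0616
gripper_force: 0.0
```

>>> step_arm([
  [[0,0,0,-0.029,0.004,0.05,-0.4],[0,0,0,-0.057,0.007,0.1,-0.4],[0,0,0,-0.086,0.011,0.15,-0.4],[0,0,0,-0.115,0.015,0.2,-0.4],[0,0,0,-0.144,0.018,0.251,-0.4]],
])

```text
time_s: 10.3
position: [0.4507, 0.0988, 0.1753]
eef_rot: [0.678, 2.501, 0.083]
wrist_force: [-0.7, 0.1, 1.1]
width: 0.0616
gripper_force: 0.0
```

```bash
cat > g.py <<'E'
from h import *
st=read_state();M=R.from_rotvec(st["eef_rot"])
a=np.radians(172.7);o=np.array([np.cos(a),np.sin(a),0]);u=np.r_[0,0,1.]
p=np.r_[.577,.089,.075]+.085*o;n=o*.5+u*.866;x=o*.866-u*.5;z=-n
G=R.from_matrix(np.c_[x,np.cross(z,x),z])
print("pos",st["position"].round(4) if hasattr(st["position"],"round") else st["position"],"q",np.round(st["joints"],2),"F",np.round(st["wrist_force"],1))
print("turn/pi",((G*M.inv()).as_rotvec()/np.pi).round(4))
for d in(.1,0):print("shift",d,(p+(d-.008)*n-st["position"]).round(4))
E
python3 g.py
```

```text
pos [0.4507 0.0988 0.1753] q [-0.28 -0.01 -0.33  2.42  0.9   0.48 -0.33] F [-0.7  0.1  1.1]
turn/pi [-0.0599  0.0174  0.111 ]
shift 0.1 [-0.0037  0.0069 -0.0207]
shift 0 [ 0.0459  0.0005 -0.1073]
```

>>> step_arm([
  [[0,0.003,-0.005,-0.03,0.009,0.055,-0.4],[0,0.006,-0.01,-0.06,0.017,0.111,-0.4],[0,0.007,-0.015,-0.06,0.017,0.111,-0.4],[0,0.007,-0.015,-0.06,0.017,0.111,-0.4],[0,0.007,-0.015,-0.06,0.017,0.111,-0.4]],
])

```text
time_s: 10.92
position: [0.4503, 0.1059, 0.1599]
eef_rot: [0.177, 2.612, -0.041]
wrist_force: [-0.1, 0.1, 0.1]
width: 0.0618
gripper_force: 0.0
```

```bash
python3 g.py
```

```text
pos [0.4503 0.1059 0.1599] q [-0.28  0.03 -0.33  2.42  0.91  0.45  0.05] F [-0.1  0.1  0.1]
turn/pi [-0.0013  0.0005  0.0022]
shift 0.1 [-0.0032 -0.0002 -0.0053]
shift 0 [ 0.0464 -0.0066 -0.0919]
```

>>> step_arm([
  [[0.008,-0.002,-0.025,0,0,0,-0.4],[0.021,-0.004,-0.048,0,0,0,-0.4],[0.035,-0.005,-0.072,0,0,0,-0.4],[0.0464,-0.0066,-0.092,0,0,0,-0.4],[0.0464,-0.0066,-0.092,0,0,0,-0.4]],
])

```text
time_s: 11.55
position: [0.4964, 0.0988, 0.0666]
eef_rot: [0.176, 2.614, -0.044]
wrist_force: [-0.1, 0.9, 0.9]
width: 0.0616
gripper_force: 0.0
```

```bash
python3 g.py
python3 - <<'E'
from h import *
cv2.imwrite("pics/w4.png",optics.snapshot("wrist")[:,:,::-1])
E
```

```text
pos [0.4964 0.0988 0.0666] q [-0.3   0.31 -0.24  2.42  1.63  0.37 -0.62] F [-0.1  0.9  0.9]
turn/pi [-0.0008 -0.0002  0.002 ]
shift 0.1 [-0.0494  0.0069  0.088 ]
shift 0 [0.0002 0.0005 0.0014]
```

View pics/w4.png

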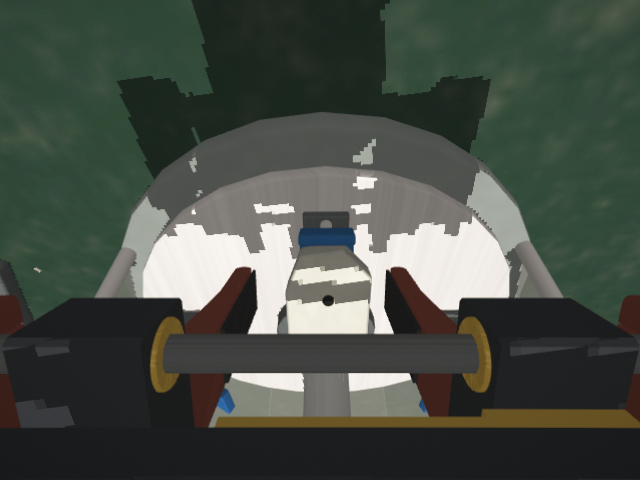

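The casting sits between the open fingers (columns 287–371, fingers at 256 and 386), with the blue lip ahead of it. Closing.

>>> step_arm([
  [[0,0,0,0,0,0,0.0],[0,0,0,0,0,0,0.1],[0,0,0,0,0,0,0.2],[0,0,0,0,0,0,1],[0,0,0,0,0,0,1]],
], squeeze=20)

```text
time_s: 12.22
position: [0.4969, 0.0998, 0.0685]
eef_rot: [0.173, 2.611, -0.041]
wrist_force: [-3.1, 0.5, 7.8]
width: 0.0349
gripper_force: 20.0
```

>>> step_arm([
  [[0,0,0,0,0,0,1],[0,0,0,0,0,0,1],[-0.001,0,0.0015,0,0,0,1],[-0.002,0,0.0035,0,0,0,1],[-0.004,0.0005,0.007,0,0,0,1]],
], squeeze=25)

```text
time_s: 12.85
position: [0.4927, 0.0995, 0.075]
eef_rot: [0.175, 2.612, -0.043]
wrist_force: [2.0, 0.2, -0.9]
width: 0.0351
gripper_force: 25.0
```

>>> step_arm([
  [[-0.004,0.0005,0.007,0,0,0,1],[-0.009,0.001,0.016,0,0,0,1],[-0.015,0.002,0.026,0,0,0,1],[-0.022,0.003,0.039,0,0,0,1],[-0.03,0.004,0.052,0,0,0,1]],
])

```text
time_s: 13.48
position: [0.4617, 0.1037, 0.1269]
eef_rot: [0.174, 2.613, -0.042]
wrist_force: [-1.1, 0.0, -2.2]
width: 0.035
gripper_force: 25.0
```

>>> step_arm([
  [[-0.012,0.001,0.02,0,0,0,1],[-0.025,0.003,0.05,0,0,0,1],[-0.025,0.003,0.08,0,0,0,1],[-0.025,0.003,0.1,0,0,0,1],[-0.025,0.003,0.1,0,0,0,1]],
])

```text
time_s: 14.1
position: [0.4379, 0.1071, 0.228]
eef_rot: [0.175, 2.609, -0.04]
wrist_force: [-0.3, 0.9, -2.0]
width: 0.0351
gripper_force: 25.0
```

```bash
python3 g.py
python3 - <<'E'
from h import *
st=read_state();print(st["width"],st["gripper_force"])
cv2.imwrite("pics/w5.png",optics.snapshot("wrist")[:,:,::-1])
# target: y tool along stand x
for ang in(-24.8,155.2):
    b=np.radians(ang);y=np.r_[np.cos(b),np.sin(b),0];z=np.r_[0,0,-1.]
    G=R.from_matrix(np.c_[np.cross(y,z),y,z]);v=(G*R.from_rotvec(st["eef_rot"]).inv()).as_rotvec();print(ang,v/np.pi,np.degrees(np.linalg.norm(v)))
E
```

```text
pos [0.4379 0.1071 0.228 ] q [-0.29 -0.12 -0.3   2.35  0.57  0.58  0.41] F [-0.3  0.9 -2. ]
turn/pi [-0.0015  0.0012  0.0016]
shift 0.1 [ 0.0092 -0.0015 -0.0734]
shift 0 [ 0.0588 -0.0078 -0.16  ]
0.03505356478062794 24.987717178591993
-24.8 [ 0.16931401  0.09524608 -0.57957513] 110.02791852377139
155.2 [-0.0879142   0.1562805   0.39486064] 78.06013503868077
```

>>> step_arm([
  [[0,-0.02,0,0.013,0.007,-0.045,1],[0,-0.045,0,0.026,0.015,-0.09,1],[0,-0.07,0,0.039,0.022,-0.135,1],[0.005,-0.095,0,0.052,0.03,-0.18,1],[0.01,-0.12,0,0.066,0.037,-0.226,1]],
])

```text
time_s: 14.78
position: [0.4469, -0.0141, 0.2252]
eef_rot: [1.195, 2.525, -0.031]
wrist_force: [-0.3, 0.5, -1.0]
width: 0.0348
gripper_force: 25.0
```

>>> step_arm([
  [[0.02,-0.025,0,0.013,0.007,-0.045,1],[0.035,-0.05,0,0.026,0.015,-0.09,1],[0.05,-0.08,0,0.039,0.022,-0.135,1],[0.065,-0.11,0,0.052,0.03,-0.18,1],[0.075,-0.14,0,0.066,0.037,-0.226,1]],
])

```text
time_s: 15.4
position: [0.5224, -0.1539, 0.2247]
eef_rot: [2.168, 2.093, -0.015]
wrist_force: [-0.4, 0.2, -0.9]
width: 0.0347
gripper_force: 25.0
```

```bash
cat > p.py <<'E'
from h import *
st=read_state()
b=np.radians(-24.8);y=np.r_[np.cos(b),np.sin(b),0];z=np.r_[0,0,-1.]
G=R.from_matrix(np.c_[np.cross(y,z),y,z]);v=(G*R.from_rotvec(st["eef_rot"]).inv()).as_rotvec()
print("turn",(v/np.pi).round(4),"shift",np.r_[.5366,-.1945,.17]-st["position"],st["position"],"q",np.round(st["joints"],2),st["width"],np.round(st["wrist_force"],2))
E
python3 p.py
```

```text
turn [ 0.0363  0.0195 -0.1265] shift [ 0.01417174 -0.04058087 -0.05466695] [ 0.52242826 -0.15391913  0.22466695] q [0.07 0.21 0.08 1.88 0.08 0.95 0.07] 0.034670363033793165 [-0.44  0.2  -0.91]
```

>>> step_arm([
  [[0.007,-0.02,-0.01,0.018,0.01,-0.055,1],[0.014,-0.04,-0.02,0.03,0.017,-0.11,1],[0.0142,-0.0406,-0.035,0.036,0.0195,-0.1265,1],[0.0142,-0.0406,-0.05,0.036,0.0195,-0.1265,1],[0.0142,-0.0406,-0.055,0.036,0.0195,-0.1265,1]],
])

```text
time_s: 16.02
position: [0.5358, -0.1923, 0.17]
eef_rot: [2.638, 1.701, -0.001]
wrist_force: [-0.2, -0.1, -0.9]
width: 0.0351
gripper_force: 25.0
```

```bash
python3 p.py
python3 - <<'E'
from h import *
w=optics.snapshot("wrist")[:,:,::-1]
s=optics.snapshot("scene")[235:385,350:500,::-1]
s=cv2.resize(s,(480,480),interpolation=cv2.INTER_CUBIC)
w=cv2.resize(w[100:400,190:450],(310,358));w=cv2.copyMakeBorder(w,0,122,0,0,cv2.BORDER_CONSTANT)
cv2.imwrite("pics/h.png",np.hstack([s,w]))
E
```

```text
turn [ 0.0007  0.0003 -0.0024] shift [ 8.40183652e-04 -2.23327287e-03  8.69407852e-06] [ 0.53575982 -0.19226673  0.16999131] q [ 0.14  0.37  0.15  1.81 -0.06  0.97 -0.11] 0.03506737802763249 [-0.16 -0.13 -0.89]
```

View pics/h.png

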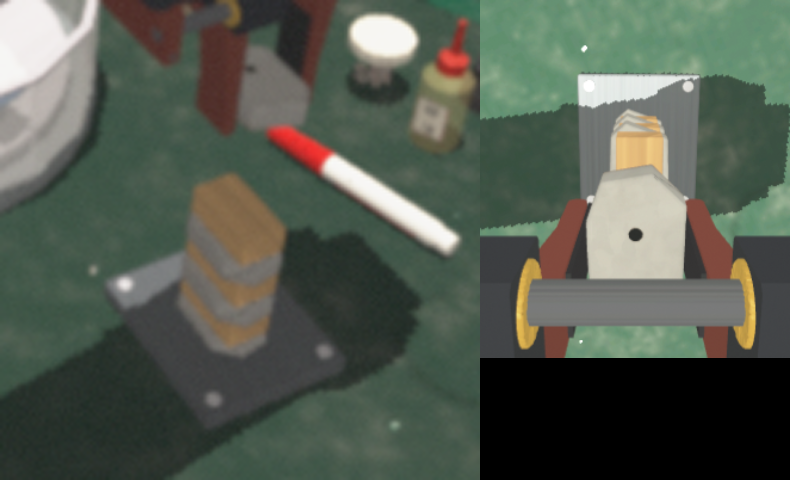

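The scene panel shows the casting held above and behind the pile, and the three-spacer pile on its stand. The wrist panel shows the casting's far edge near panel row 170 and the spacer beyond it, about 3 px right of the casting's centre. I'll convert these to offsets.

Run:
```python
from h import *
st=read_state();c=cam("wrist",st);im=cv2.cvtColor(optics.snapshot("wrist"),cv2.COLOR_RGB2GRAY)
M=R.from_rotvec(st["eef_rot"])
for col in(300,312,324,334):print(col,list(zip(range(232,262,2),im[232:262:2,col].tolist())))
for row in(240,246,250):
    for h in(.020,.022,.024):
        q=plane(c,[[316,row]],st["position"][2]+h)-st["position"];print(row,h,M.inv().apply(q).round(4)[0])
# spacer far end corners at 0.097
for z in(.092,.097):print(z,M.inv().apply(plane(c,[[190+x/1.192,100+y/1.192] for x,y in((136,134),(187,134),(160,134))],z)-st["position"]).round(4).tolist())
e=M.inv().apply(np.r_[.5366,-.1945,.097]-st["position"]);print("est pile centre in tool",e.round(4))
```

```text
300 [(232, 200), (234, 200), (236, 201), (238, 200), (240, 198), (242, 198), (244, 164), (246, 171), (248, 172), (250, 174), (252, 199), (254, 206), (256, 206), (258, 204), (260, 207)]
312 [(232, 196), (234, 196), (236, 196), (238, 196), (240, 195), (242, 162), (244, 169), (246, 170), (248, 169), (250, 192), (252, 200), (254, 202), (256, 202), (258, 203), (260, 204)]
324 [(232, 187), (234, 187), (236, 187), (238, 186), (240, 159), (242, 167), (244, 169), (246, 168), (248, 191), (250, 198), (252, 201), (254, 203), (256, 206), (258, 207), (260, 205)]
334 [(232, 197), (234, 197), (236, 197), (238, 159), (240, 165), (242, 170), (244, 169), (246, 183), (248, 195), (250, 201), (252, 201), (254, 202), (256, 203), (258, 203), (260, 204)]
240 0.02 [ 0.0283 -0.0022 -0.02  ]
240 0.022 [ 0.0289 -0.0021 -0.022 ]
240 0.024 [ 0.0294 -0.0021 -0.024 ]
246 0.02 [ 0.0258 -0.0022 -0.02  ]
246 0.022 [ 0.0264 -0.0022 -0.022 ]
246 0.024 [ 0.0269 -0.0021 -0.024 ]
250 0.02 [ 0.0241 -0.0022 -0.02  ]
250 0.022 [ 0.0247 -0.0022 -0.022 ]
250 0.024 [ 0.0253 -0.0021 -0.024 ]
0.092 [[0.0214, -0.0114, 0.0791], [0.0213, 0.0175, 0.0792], [0.0214, 0.0022, 0.0792]]
0.097 [[0.0223, -0.0112, 0.0741], [0.0223, 0.0171, 0.0742], [0.0223, 0.0021, 0.0742]]
est pile centre in tool [-0.0015  0.0007  0.0742]
```

>>> step_arm([
  [[0.0014,-0.0006,-0.015,0,0,0,1],[0.0014,-0.0006,-0.03,0,0,0,1],[0.0014,-0.0006,-0.045,0,0,0,1],[0.0014,-0.0006,-0.058,0,0,0,1],[0.0014,-0.0006,-0.062,0,0,0,1]],
])

```text
time_s: 16.8
position: [0.5377, -0.1943, 0.1085]
eef_rot: [2.641, 1.696, 0.0]
wrist_force: [1.1, 0.1, -1.3]
width: 0.0351
gripper_force: 25.0
```

>>> step_arm([
  [[0,0,-0.003,0,0,0,1],[0,0,-0.006,0,0,0,1],[0,0,-0.008,0,0,0,1],[0,0,-0.01,0,0,0,1],[0,0,-0.01,0,0,0,1]],
])

```text
time_s: 17.42
position: [0.5382, -0.1944, 0.0998]
eef_rot: [2.639, 1.696, 0.002]
wrist_force: [-0.1, 0.2, -1.3]
width: 0.0351
gripper_force: 25.0
```

>>> step_arm([
  [[0,0,-0.001,0,0,0,1],[0,0,-0.002,0,0,0,1],[0,0,-0.003,0,0,0,1],[0,0,-0.004,0,0,0,1],[0,0,-0.004,0,0,0,1]],
])

```text
time_s: 18.05
position: [0.5382, -0.1944, 0.0957]
eef_rot: [2.639, 1.696, 0.002]
wrist_force: [0.5, -0.5, -1.4]
width: 0.035
gripper_force: 25.0
```

```bash
python3 p.py
```

```text
turn [ 0.0009  0.0011 -0.0013] shift [-0.00164573 -0.00011296  0.07425609] [ 0.53824573 -0.19438704  0.09574391] q [ 0.15  0.46  0.14  1.87 -0.08  0.82 -0.09] 0.034990891834870474 [ 0.47 -0.48 -1.45]
```

>>> step_arm([
  [[-0.001,0.0005,-0.001,0,0,0,1],[-0.001,0.0005,-0.002,0,0,0,1],[-0.001,0.0005,-0.003,0,0,0,1],[-0.001,0.0005,-0.003,0,0,0,1],[-0.001,0.0005,-0.003,0,0,0,1]],
])

```text
time_s: 18.68
position: [0.5373, -0.1939, 0.0935]
eef_rot: [2.639, 1.696, 0.003]
wrist_force: [-2.4, 1.8, 4.9]
width: 0.0349
gripper_force: 25.0
```

>>> step_arm([
  [[0,0,-0.0005,0,0,0,1],[0,0,-0.001,0,0,0,1],[0,0,-0.0015,0,0,0,1],[0,0,-0.002,0,0,0,1],[0,0,-0.002,0,0,0,1]],
])

```text
time_s: 19.3
position: [0.5373, -0.1939, 0.0933]
eef_rot: [2.639, 1.696, 0.004]
wrist_force: [-7.6, 1.8, 22.9]
width: 0.0351
gripper_force: 25.0
```

>>> step_arm([
  [[0,0,0.001,0,0,0,1],[0,0,0.0015,0,0,0,1],[0,0,0.0018,0,0,0,1],[0,0,0.0018,0,0,0,1],[0,0,0.0018,0,0,0,1]],
], squeeze=8)

```text
time_s: 19.92
position: [0.5374, -0.1939, 0.0931]
eef_rot: [2.639, 1.696, 0.003]
wrist_force: [-3.3, 0.4, 5.9]
width: 0.0348
gripper_force: 8.0
```

>>> step_arm([
  [[0,0,0,0,0,0,0.18],[0,0,0,0,0,0,0.12],[0,0,0,0,0,0,0.0],[0,0,0,0,0,0,-0.2],[0,0,0,0,0,0,-0.4]],
])

```text
time_s: 20.55
position: [0.5373, -0.1939, 0.0926]
eef_rot: [2.639, 1.696, 0.002]
wrist_force: [-0.3, 0.3, -0.3]
width: 0.0591
gripper_force: 0.0
```

>>> step_arm([
  [[0,0,0.005,0,0,0,-0.45],[0,0,0.025,0,0,0,-0.45],[0,0,0.06,0,0,0,-0.45],[0,0,0.1,0,0,0,-0.45],[-0.03,0,0.13,0,0,0,-0.45]],
])

```text
time_s: 21.18
position: [0.5087, -0.1937, 0.2246]
eef_rot: [2.637, 1.697, 0.005]
wrist_force: [-0.9, 0.3, 0.5]
width: 0.0639
gripper_force: 0.0
```

>>> step_arm([
  [[-0.06,0,0,0,0,0,-0.45],[-0.11,0,0,0,0,0,-0.45],[-0.12,0,0,0,0,0,-0.45],[-0.12,0,0,0,0,0,-0.45],[-0.12,0,0,0,0,0,-0.45]],
])

```text
time_s: 21.8
position: [0.3887, -0.1938, 0.2229]
eef_rot: [2.638, 1.697, 0.003]
wrist_force: [-0.6, -0.7, -0.5]
width: 0.0639
gripper_force: 0.0
```

```bash
python3 p.py
python3 - <<'E'
from h import *
st=read_state();c=cam("wrist",st);w=optics.snapshot("wrist")[:,:,::-1]
t=optics.snapshot("top")[:,:,::-1];s=optics.snapshot("scene")[:,:,::-1]
u,v=proj(c,[[.5366,-.1945,.105]])[0].astype(int);print("w",u,v)
np.savez("f.npz",w=w,t=t,s=s)
def crop(i,u,v,h,f): 
    u=np.clip(u,h,640-h);v=np.clip(v,h,480-h);print(u-h,v-h);return cv2.resize(i[v-h:v+h,u-h:u+h],(390,390),interpolation=cv2.INTER_CUBIC)
cv2.imwrite("pics/f.png",np.hstack([crop(w,u,v,75,0),crop(s,422,315,55,0)]))
E
```

```text
turn [ 0.001   0.0014 -0.0016] shift [ 0.14787037 -0.00066531 -0.05286674] [ 0.38872963 -0.19383469  0.22286674] q [ 0.18  0.07  0.18  2.04 -0.01  1.02 -0.06] 0.0639456352304394 [-0.63 -0.74 -0.53]
w 499 151
424 76
367 260
```

View pics/f.png

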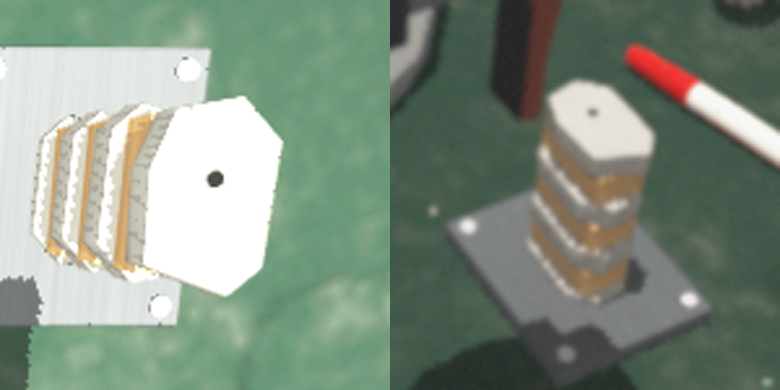

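The casting lies flat on the top spacer in both views. I'll check its centre and angle from the wrist picture.

Run:
```python
from h import *
st=read_state();c=cam("wrist",st);w=np.load("f.npz")["w"];x0,y0=424,76
m=np.zeros((480,640),np.uint8);m[y0:y0+150,x0:x0+150]=(w[y0:y0+150,x0:x0+150].min(2)>215)
n,l=cv2.connectedComponents(m);k=l[y0+int(240/2.6),x0+int(190/2.6)]
mk=cv2.morphologyEx((l==k).astype(np.uint8),cv2.MORPH_OPEN,np.ones((7,7)))
cn=max(cv2.findContours(mk,0,1)[0],key=cv2.contourArea)[:,0].astype(float)
for z in(.11,.115):
    P=(plane(c,cn,z)[:,:2]*1000).astype(np.float32);r=cv2.minAreaRect(P);print(z,r)
P=plane(c,[[x0+x/2.6,y0+y/2.6] for x,y in((147,160),(145,262),(225,297),(265,265),(283,142),(245,97),(170,108))],.114);print(P.round(4).tolist())
```

```text
0.11 ((517.6509399414062, -184.19113159179688), (74.30136108398438, 79.91572570800781), 65.41519927978516)
0.115 ((515.7748413085938, -183.26129150390625), (72.94786834716797, 78.4601821899414), 65.41497039794922)
[[0.5224, -0.1776, 0.114], [0.513, -0.2041, 0.114], [0.5308, -0.2232, 0.114], [0.5438, -0.2191, 0.114], [0.5579, -0.1886, 0.114], [0.5518, -0.1729, 0.114], [0.5324, -0.1671, 0.114]]
```

```bash
python3 -c "
from rig import close_job
print(close_job())"
```

```text
the job is handed in; nothing more can be done
None
```

The job is handed in. The casting lies flat on the pile's top spacer, about 1 mm off centre in each direction and in line with it by the last wrist picture, released after touchdown at about 22 s; the grader returned no verdict.

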